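# Deburr the end of a clamped brass tube

### The arm

A 6-joint arm with a two-finger parallel gripper is mounted at the origin on the work surface. World frame = base frame: x ahead of the robot, y to its left, z up, the work surface at z = 0. Lengths are in m, angles in degrees, forces in N, time in s.
With the tool pointing down it reaches from about 0.4 to 0.825 m from the base axis. Payload 7 kg.
Tool frame: the origin (TCP) lies midway between the tips of the shut fingers; the grasp point (between the pads) lies 19 mm behind it; z points along the fingers, y is the direction in which the jaws open and shut (so a half turn about z gives the same grasp; the last joint's range is limited). The gripper opens to 88 mm and grips with 3 to 60 N. Pads are 19 mm wide; open, the fingers measure 130 mm over their backs; the gripper's body (78 mm by 193 mm) begins 47 mm behind the grasp point.
Start: joints at [-56.144, 20.546, 0.682, 0, -70.136, -16.507], TCP at [0.201, -0.644, 0.227] pointing down, gripper open.
Joint ranges: [-176.03, 176.03], [-82.01, 121.73], [-58.28, 71.71], [-173.87, 95.51], [-174.79, -0.11], [-173.66, 173.66]. Speed limits (degrees/s): [136.94, 136.94, 172.46, 180, 180, 180].

### API

Orientations are given as [roll, pitch, yaw] about the fixed x, y, z axes, in that order (R = Rz(yaw) Ry(pitch) Rx(roll)).
In Python, from plant import sensors, viewer, r gives the robot as it stands. The module is installed in compiled form; this text tells all that it offers.
- The arm moves only by the shell command python3 -m handwheel 'ROWS' [OPENING] [FORCE]. ROWS is JSON, one flat list of numbers, 6 for each row, row after row: the shift along the world's x, y, z in cm, then the turn, a rotation vector about the world's x, y, z in rad. In form: [tx, ty, tz, wx, wy, wz, tx, ty, tz, wx, wy, wz, ...]. A call has 1 to 8 rows; each row is the pose to reach, as a shift and turn from the pose measured when the call began; what a row does not reach only later rows make up. A row lasts 1/10 s, in which the tool goes at most 50 mm and 8.59 degrees, less where a joint would pass 70% of its speed; a pose out of reach is approached as far as the arm can. A call with a gripper value outside its range is refused whole. OPENING is the closure in counts, from 0 (fully open) to 255 (shut), set as the call begins (- or left out, the last holds). The fingers move at their own pace and stop on an object; FORCE is the grip in N (left out, the last holds). Time passes only in rows, so rows that repeat a pose let the fingers close. It gives the time, the measured TCP pose, the force and the opening at its end, in the units of the state.
- sensors.get_state(): the state, without advancing time (a new reading comes with each control period).
- viewer.capture(name): name is "scene" or "side" or "wrist"; returns a dict with "img" (420x560x3 uint8, red, green, blue), "camera_matrix" (3x3 intrinsics, pixels), "camera_from_world" (4x4, takes a point from world to camera coordinates); the wrist camera has in their place "mount" (4x4, takes a point from camera to tool coordinates, whose origin is the TCP and whose axes are the flange's). Camera axes: x right, y down, z forward; pixel columns grow to the right and rows downward; lengths in m; the calibration is good to about 2 mm. A picture is of the moment at which its call begins: read the wrist's pose just before it. There is no depth.
- r.close_job(): hands the job in, once; it reports no verdict.
The state is a dict: "time_s": time; "joints": joint angles; "qd": joint speeds; "joint_torque": joint torques, N m; "tcp_pos": TCP position; "eef_rot": TCP orientation; "contact_force": force on the tool from outside, world axes, zero at the start; "moment": the same for the moment, N m; "gripper_width": finger opening in m.
Only numpy, scipy, OpenCV 4.12 (cv2) and the standard library are available. Lean on these libraries where they do the work, as an engineer would, in place of code of your own. Each camera call takes 0.05 s, during which the arm holds its last target.

### The job

Take the deburring tool out of its stand and run its blade around the inner edge of the brass tube in the clamp block: start on the side of the wing screw and go anticlockwise seen from above, slowly, all the way back to the screw side, the blade pressed outward on the edge lightly and steadily (about 5 N, never hard). Then put the tool back in its stand, blade down and fully home, and let go; leave the dowel, plane and pencil where they are.

Things in the scene. Friction and masses are not known exactly. Their poses are not given: they have to be found in the camera images.
- tool_grip (a point): centre of the deburring tool's handle, half-way up it: square, wooden, 24 x 24 mm and 52 mm tall; x and y are normal to its flat sides, z runs up the tool's axis. Right below the handle is a round brass collar, 34 mm in diameter, 6 mm thick, its underside 32 mm below this point; then a steel shank 8 mm in diameter, then the blade.
- tool_tip (a point): centre of the lower end of the tool's blade, 68 mm below tool_grip on its axis. The blade is a round steel cone: 8 mm in diameter here, widening evenly to 18 mm at 12 mm above this point. It is the same all round, so the tool need not turn as it travels.
- tool: the loose deburring tool (origin at tool_tip, z up to the handle), 0.1 to 0.2 kg. At the start it stands upright, blade down, in the hole of the tool stand, its collar flat on the stand's top. Held by the handle and pushed sideways, the tip yields a few tenths of a millimetre per newton (it tips slightly in the grip).
- stand_hole (a point): centre of the mouth of the hole in the top of the tool stand, a fixed dark wooden block 80 x 80 x 50 mm; this point is 50 mm above the bench, z up. The hole is 26 mm in diameter and goes right through. With the tool fully home, tool_grip is 32 mm above this point.
- clamp_mid (a point): point on the clamp block's vertical centre line, at the height of the tube's rim (62 mm above the bench). x points to the wing screw, z up. The tube stands upright, open end up: inner diameter 56 mm (the edge to deburr), wall 4 mm. It is clamped only roughly in the middle: its axis is up to 4 mm off this point in x and in y, so the edge must be found by touch. It does not give.
- clamp: fixed light wooden clamp block, 112 (x) x 104 (y) x 40 mm, with the brass tube, whose rim is 22 mm above the block's top. Origin at the centre of the block's underside. A steel wing screw sticks 27 mm out of its +x side; a dark saw slit marks that side on top. The upright blade works when its lower end is 3 to 10 mm below the rim. Pushes under 1.5 N do not scrape, over 11 N dig in, over 20 N spoil the tube.
- dowel: bystander: round wooden dowel offcut standing on end, 28 mm in diameter, 60 mm tall; origin at the centre of its underside.
- plane: bystander: small dark steel block plane lying on the bench, 150 x 46 x 44 mm; origin at the centre of its sole, x along its length.
- pencil: bystander: short flat carpenter's pencil lying on the bench, 110 x 14 x 8 mm; origin at the underside, x along its length.

How it is judged (in metres and radians):
On the way, in this order (a step that is already met when the one before it is completed fails the run):
1. the blade presses on the tube's inner edge with 1.5 to 11 N at the side next to the wing screw (contact force between tool and clamp between 1.5 and 11 N and horizontal distance between tool_tip and clamp_mid below 0.0305 m and z of tool_tip in the frame of clamp_mid between -0.012 and -0.001 m and x of tool_tip in the frame of clamp_mid above 0.011 m and y of tool_tip in the frame of clamp_mid between -0.0065 and 0.0065 m), for 0.25 s.
2. the blade presses on the tube's inner edge with 1.5 to 11 N at 1/8 turn on (contact force between tool and clamp between 1.5 and 11 N and horizontal distance between tool_tip and clamp_mid below 0.0305 m and z of tool_tip in the frame of clamp_mid between -0.012 and -0.001 m and x of tool_tip in the frame of clamp_mid above 0.0085 m and y of tool_tip in the frame of clamp_mid above 0.0085 m), for 0.25 s.
3. the blade presses on the tube's inner edge with 1.5 to 11 N at 1/4 turn on (contact force between tool and clamp between 1.5 and 11 N and horizontal distance between tool_tip and clamp_mid below 0.0305 m and z of tool_tip in the frame of clamp_mid between -0.012 and -0.001 m and x of tool_tip in the frame of clamp_mid between -0.0065 and 0.0065 m and y of tool_tip in the frame of clamp_mid above 0.011 m), for 0.25 s.
4. the blade presses on the tube's inner edge with 1.5 to 11 N at 3/8 turn on (contact force between tool and clamp between 1.5 and 11 N and horizontal distance between tool_tip and clamp_mid below 0.0305 m and z of tool_tip in the frame of clamp_mid between -0.012 and -0.001 m and x of tool_tip in the frame of clamp_mid below -0.0085 m and y of tool_tip in the frame of clamp_mid above 0.0085 m), for 0.25 s.
5. the blade presses on the tube's inner edge with 1.5 to 11 N at half-way round (contact force between tool and clamp between 1.5 and 11 N and horizontal distance between tool_tip and clamp_mid below 0.0305 m and z of tool_tip in the frame of clamp_mid between -0.012 and -0.001 m and x of tool_tip in the frame of clamp_mid below -0.011 m and y of tool_tip in the frame of clamp_mid between -0.0065 and 0.0065 m), for 0.25 s.
6. the blade presses on the tube's inner edge with 1.5 to 11 N at 5/8 turn on (contact force between tool and clamp between 1.5 and 11 N and horizontal distance between tool_tip and clamp_mid below 0.0305 m and z of tool_tip in the frame of clamp_mid between -0.012 and -0.001 m and x of tool_tip in the frame of clamp_mid below -0.0085 m and y of tool_tip in the frame of clamp_mid below -0.0085 m), for 0.25 s.
7. the blade presses on the tube's inner edge with 1.5 to 11 N at 3/4 turn on (contact force between tool and clamp between 1.5 and 11 N and horizontal distance between tool_tip and clamp_mid below 0.0305 m and z of tool_tip in the frame of clamp_mid between -0.012 and -0.001 m and x of tool_tip in the frame of clamp_mid between -0.0065 and 0.0065 m and y of tool_tip in the frame of clamp_mid below -0.011 m), for 0.25 s.
8. the blade presses on the tube's inner edge with 1.5 to 11 N at 7/8 turn on (contact force between tool and clamp between 1.5 and 11 N and horizontal distance between tool_tip and clamp_mid below 0.0305 m and z of tool_tip in the frame of clamp_mid between -0.012 and -0.001 m and x of tool_tip in the frame of clamp_mid above 0.0085 m and y of tool_tip in the frame of clamp_mid below -0.0085 m), for 0.25 s.
9. the blade presses on the tube's inner edge with 1.5 to 11 N at the side next to the wing screw again, circle closed (all of step 1), for 0.25 s.
At the end, for the whole second after the job is handed in: The tool stands in the stand's hole again: handle centre within 8 mm of the hole's axis and 28 to 36 mm above the stand's top, upright within 0.12 rad, at rest and let go (horizontal distance between tool_grip and stand_hole below 0.008 m and z of tool_grip in the frame of stand_hole between 0.028 and 0.036 m and angle between tool_grip's own z axis and vertical below 0.12 rad and linear speed of tool below 0.02 m/s); the robot touches nothing.
It fails at once if the tool presses on the tube or its clamp with more than 20 N (contact force between tool and clamp above 20 N).
It fails at once if the dowel offcut is moved by more than 20 mm (distance of dowel from where it was at the start of the episode above 0.02 m).
It fails at once if the block plane is moved by more than 20 mm (distance of plane from where it was at the start of the episode above 0.02 m).
It fails at once if the pencil is moved by more than 20 mm (distance of pencil from where it was at the start of the episode above 0.02 m).
It fails at once if the robot itself bears on the clamp block or the tube with more than 20 N (contact force between any of the fingers, the arm and clamp above 20 N).
It also fails if it takes over 72 s, if anything falls off the work surface, if the arm or the gripper's body presses on something with over 40 N, if the wrist force passes 120 N, or if a joint passes its speed limit or range.

## Working session

There is one attempt and no reset: what is moved stays moved. The work goes in short steps, Python scripts to look and compute and a shell command to move; the robot and the scene stay as the last step left them, time stands still between calls to the robot, and variables do not carry over. Pictures are saved under pics/ and viewed, and the job is handed in when it is done.

```bash
mkdir -p pics; ls
python3 - <<'E'
from plant import sensors, viewer
import cv2,numpy as np
print(sensors.get_state())
for n in ["scene","side","wrist"]:
    c=viewer.capture(n); cv2.imwrite(f"pics/{n}0.png",c["img"][:,:,::-1])
    for k in c:
        if k!="img": print(n,k,np.round(c[k],4).tolist())
E
```

```text
pics
{'time_s': 0.0, 'joints': array([-5.61436919e+01,  2.05918954e+01,  6.33744458e-01, -1.58669313e-02,
       -7.01351529e+01, -1.65064497e+01]), 'qd': array([-0.02515458, -0.03517068, -0.11537237,  0.01531309,  0.06399214,
       -0.00854057]), 'joint_torque': array([-1.89130878e-03, -5.82725251e+01,  2.93052614e+01,  6.99729592e+00,
        6.85297549e-03, -1.68699376e-04]), 'tcp_pos': array([ 0.20109475, -0.6438528 ,  0.22563064]), 'eef_rot': array([ 1.79906303e+02, -1.22106264e-02, -1.62655535e+02]), 'contact_force': array([ 0.56580166, -1.05297243,  0.3659321 ]), 'moment': array([-0.02000822, -0.01945564,  0.0005884 ]), 'gripper_width': 0.08767803696489666}
scene camera_matrix [[543.1922, 0.0, 275.7856], [0.0, 543.1922, 201.9605], [0.0, 0.0, 1.0]]
scene camera_from_world [[0.0975, 0.9951, 0.0135, -0.0797], [0.8593, -0.0773, -0.5057, -0.4266], [-0.5022, 0.0609, -0.8626, 1.5273], [0.0, 0.0, 0.0, 1.0]]
side camera_matrix [[505.4944, 0.0, 277.8527], [0.0, 505.4944, 215.2771], [0.0, 0.0, 1.0]]
side camera_from_world [[-0.9948, -0.0992, 0.0243, 0.5646], [-0.0722, 0.5151, -0.8541, 0.1073], [0.0722, -0.8513, -0.5196, 1.011], [0.0, 0.0, 0.0, 1.0]]
wrist camera_matrix [[336.303, 0.0, 281.2806], [0.0, 336.303, 209.6934], [0.0, 0.0, 1.0]]
wrist mount [[0.0005, -0.9595, -0.2817, 0.0757], [1.0, 0.0003, 0.0009, 0.0015], [-0.0008, -0.2817, 0.9595, -0.1582], [0.0, 0.0, 0.0, 1.0]]
```

View pics/scene0.png

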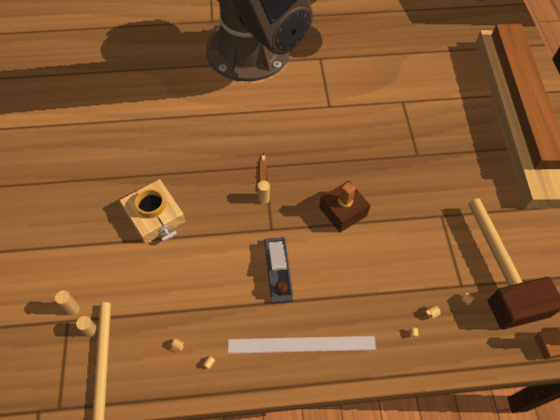

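View pics/side0.png

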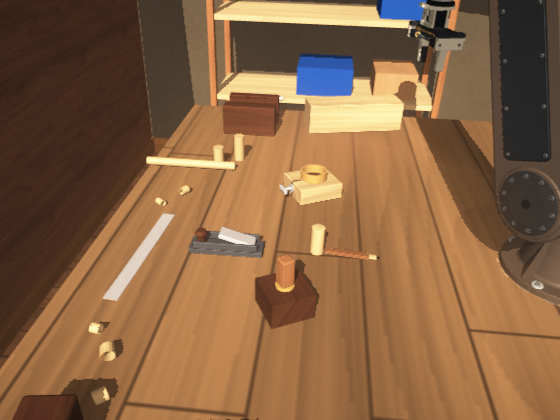

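View pics/wrist0.png

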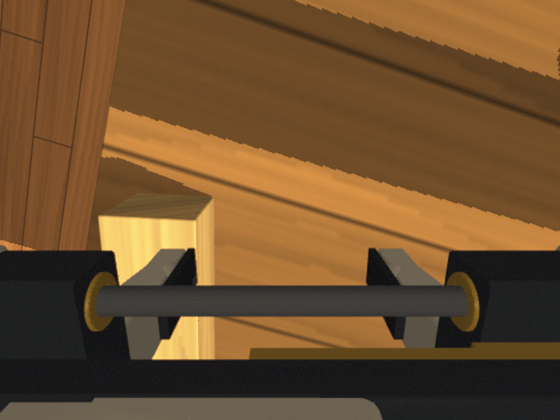

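The scene view shows the clamp at (152,210) with its wing screw at (168,234), the stand with the tool at (345,205), the dowel at (264,192), the pencil at (263,168) and the plane at (278,270). I'll zoom in on these.

Run:
```python
import cv2,numpy as np
s=cv2.imread("pics/scene0.png"); d=cv2.imread("pics/side0.png")
def z(im,x,y,w,h,k): return cv2.resize(im[y:y+h,x:x+w],None,fx=k,fy=k,interpolation=cv2.INTER_CUBIC)
a=z(s,112,170,80,80,5); b=z(s,312,165,80,80,5)
cv2.imwrite("pics/zs.png",np.hstack([a,b]))
a=z(d,270,155,80,60,5); b=z(d,245,245,80,90,5)[:450]
a=cv2.copyMakeBorder(a,0,150,0,0,cv2.BORDER_CONSTANT)
cv2.imwrite("pics/zd.png",np.hstack([a,b]))
```

```text
(no output)
```

View pics/zs.png

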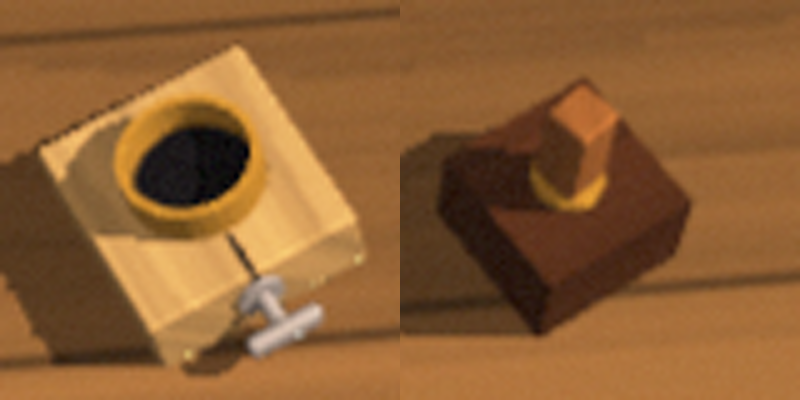

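View pics/zd.png

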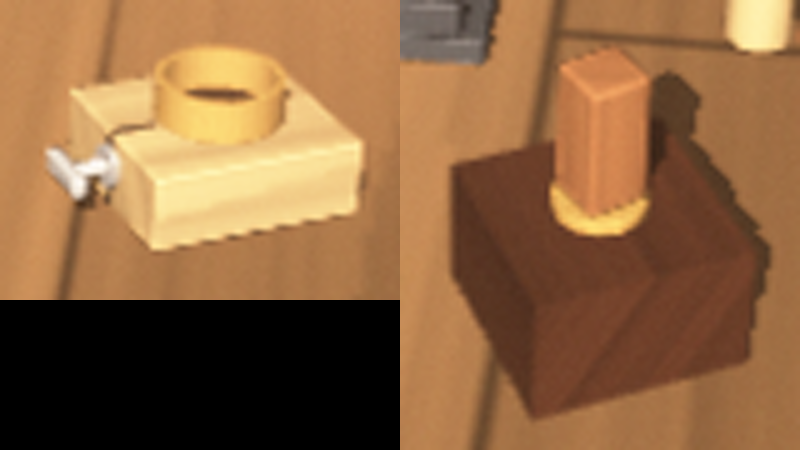

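```bash
cat > h.py <<'E'
import numpy as np
from scipy.optimize import least_squares
from scipy.spatial.transform import Rotation as R
CAM={"scene":(np.array([[543.1922,0,275.7856],[0,543.1922,201.9605],[0,0,1]]),np.array([[0.0975,0.9951,0.0135,-0.0797],[0.8593,-0.0773,-0.5057,-0.4266],[-0.5022,0.0609,-0.8626,1.5273],[0,0,0,1]])),
"side":(np.array([[505.4944,0,277.8527],[0,505.4944,215.2771],[0,0,1]]),np.array([[-0.9948,-0.0992,0.0243,0.5646],[-0.0722,0.5151,-0.8541,0.1073],[0.0722,-0.8513,-0.5196,1.011],[0,0,0,1]]))}
KW=np.array([[336.303,0,281.2806],[0,336.303,209.6934],[0,0,1]])
MOUNT=np.array([[0.0005,-0.9595,-0.2817,0.0757],[1,0.0003,0.0009,0.0015],[-0.0008,-0.2817,0.9595,-0.1582],[0,0,0,1]])
def wristcam(pos,rpy):
    T=np.eye(4);T[:3,:3]=R.from_euler('xyz',rpy,degrees=True).as_matrix();T[:3,3]=pos
    return KW,np.linalg.inv(T@MOUNT)
def proj(cam,P):
    K,E=cam; P=np.atleast_2d(P); c=P@E[:3,:3].T+E[:3,3]; u=c@K.T; return u[:,:2]/u[:,2:]
def onplane(cam,uv,z):
    K,E=cam; Ri=E[:3,:3].T; o=-Ri@E[:3,3]
    uv=np.atleast_2d(uv); d=np.c_[uv,np.ones(len(uv))]@np.linalg.inv(K).T@Ri.T
    return o+d*((z-o[2])/d[:,2])[:,None]
E
python3 - <<'E'
from h import *
S=lambda x,y:(112+(x-2)/5,170+(y-2)/5)
T=lambda x,y:(312+(x-402)/5,165+(y-2)/5)
SD=lambda x,y:(270+(x-2)/5,155+(y-2)/5)
TD=lambda x,y:(245+(x-402)/5,245+(y-2)/5)
cl=[("scene",S(240,45)),("scene",S(40,148)),("scene",S(152,332)),("scene",S(357,217)),("side",SD(70,90)),("side",SD(155,181)),("side",SD(361,143))]
st=[("scene",T(585,80)),("scene",T(445,160)),("scene",T(545,290)),("scene",T(691,204)),("side",TD(452,165)),("side",TD(535,305)),("side",TD(752,252))]
for n,L,z in (("cl",cl,.04),("st",st,.05)):
    for c,p in L: print(n,c,np.round(onplane(CAM[c],p,z)[0],4))
# tool top z=.05+.032+.026=.108
for c,p in [("scene",T(585,82)),("scene",T(552,108)),("scene",T(622,112)),("scene",T(588,142)),("side",TD(560,65)),("side",TD(610,48)),("side",TD(650,72)),("side",TD(602,97))]:
    print("tool",c,np.round(onplane(CAM[c],p,.108)[0],4))
E
```

```text
cl scene [ 0.436  -0.2339  0.04  ]
cl scene [ 0.4837 -0.3233  0.04  ]
cl scene [ 0.5821 -0.2705  0.04  ]
cl scene [ 0.5325 -0.181   0.04  ]
cl side [ 0.5808 -0.267   0.04  ]
cl side [ 0.5329 -0.1782  0.04  ]
cl side [ 0.4366 -0.2308  0.04  ]
st scene [0.4867 0.2004 0.05  ]
st scene [0.5235 0.13   0.05  ]
st scene [0.5937 0.1647 0.05  ]
st scene [0.5563 0.237  0.05  ]
st side [0.5921 0.1691 0.05  ]
st side [0.5553 0.2378 0.05  ]
st side [0.486  0.2023 0.05  ]
tool scene [0.5238 0.1866 0.108 ]
tool scene [0.5357 0.1701 0.108 ]
tool scene [0.5404 0.2    0.108 ]
tool scene [0.5541 0.1828 0.108 ]
tool side [0.5539 0.1846 0.108 ]
tool side [0.5383 0.1728 0.108 ]
tool side [0.524  0.1845 0.108 ]
tool side [0.5385 0.2003 0.108 ]
```

The two views agree to about 2 mm. The stand is at (0.539, 0.184) and the clamp at (0.5086, -0.251) with the screw direction at about 28.6°. I'll move above the tool with yaw near -140.

```bash
python3 -m handwheel '[33.8,82.9,1.5,0,0,0.4, 33.8,82.9,1.5,0,0,0.4, 33.8,82.9,1.5,0,0,0.4, 33.8,82.9,1.5,0,0,0.4, 33.8,82.9,1.5,0,0,0.4, 33.8,82.9,1.5,0,0,0.4, 33.8,82.9,1.5,0,0,0.4, 33.8,82.9,1.5,0,0,0.4]'
```

```text
time_s: 0.95
tcp_pos: [0.3523, -0.272, 0.2331]
eef_rot: [179.9, 0.0, -139.8]
contact_force: [1.6, -0.5, 0.7]
gripper_width: 0.0873
```

```bash
python3 -m handwheel '[18.7,45.7,0.7,0,0,0, 18.7,45.7,0.7,0,0,0, 18.7,45.7,0.7,0,0,0, 18.7,45.7,0.7,0,0,0, 18.7,45.7,0.7,0,0,0, 18.7,45.7,0.7,0,0,0, 18.7,45.7,0.7,0,0,0, 18.7,45.7,0.7,0,0,0]'; python3 -m handwheel '[3.4,8.0,0.1,0,0,0, 3.4,8.0,0.1,0,0,0, 3.4,8.0,0.1,0,0,0, 3.4,8.0,0.1,0,0,0]'
python3 - <<'E'
from plant import sensors, viewer
import cv2,numpy as np
s=sensors.get_state(); c=viewer.capture("wrist"); cv2.imwrite("pics/w1.png",c["img"][:,:,::-1])
print(s["tcp_pos"],s["eef_rot"],s["contact_force"],s["time_s"])
cv2.imwrite("pics/w1z.png",cv2.resize(c["img"][100:300,180:380,::-1],None,fx=3,fy=3,interpolation=cv2.INTER_CUBIC))
E
```

```text
time_s: 1.75
tcp_pos: [0.5034, 0.0986, 0.2389]
eef_rot: [179.9, 0.0, -139.7]
contact_force: [1.1, -0.6, 0.5]
gripper_width: 0.0878
time_s: 2.15
tcp_pos: [0.5371, 0.1794, 0.2389]
eef_rot: [179.9, -0.1, -139.6]
contact_force: [-0.8, -0.8, 0.1]
gripper_width: 0.0876
[0.53713355 0.17936615 0.23893619] [ 1.79933547e+02 -6.65550476e-02 -1.39644240e+02] [-0.79637379 -0.78227159  0.12503161] 2.15
```

View pics/w1.png

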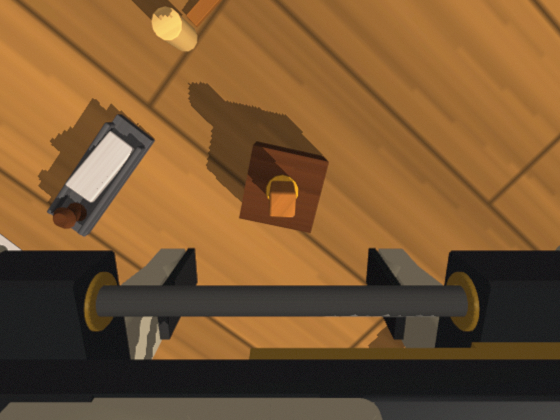

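View pics/w1z.png

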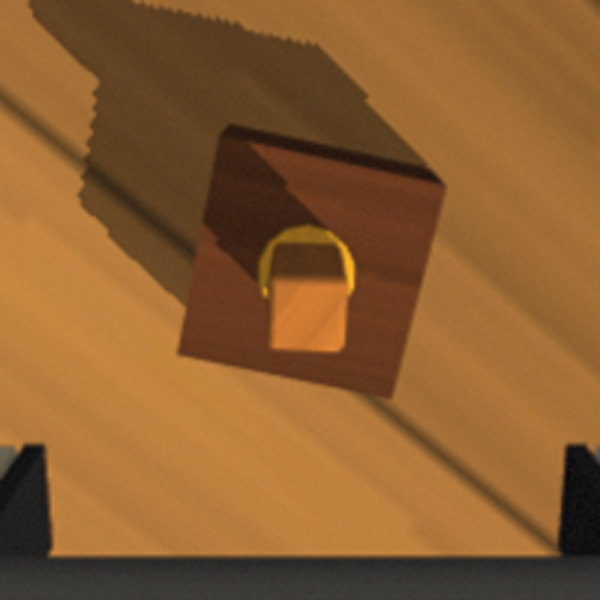

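Run:
```python
from h import *
w=wristcam([0.53713,0.17937,0.23894],[179.934,-.067,-139.644])
Z=lambda x,y:(180+(x-1)/3,100+(y-1)/3)
P=onplane(w,[Z(271,281),Z(347,280),Z(345.5,352),Z(271.5,353)],.108)
print(P.round(4),P.mean(0))
for i in range(4):
    d=P[(i+1)%4]-P[i]; print(np.hypot(*d[:2]),np.degrees(np.arctan2(d[1],d[0])))
print(onplane(w,[Z(179,354),Z(392,398),Z(440,188),Z(228,140)],.05).round(4))
print(w and R.from_euler('xyz',[179.93,-.067,-139.64],degrees=True).as_matrix()[:,1])
```

```text
[[0.5378 0.1693 0.108 ]
 [0.5231 0.1862 0.108 ]
 [0.5401 0.2004 0.108 ]
 [0.5548 0.1837 0.108 ]] [0.53892396 0.18490615 0.108     ]
0.022380164206072854 131.13464018473604
0.022228241682206783 39.893900099631175
0.022248918907896393 -48.83624587582032
0.022237091103859612 -139.76737425703556
[[0.5919 0.169  0.05  ]
 [0.5547 0.2388 0.05  ]
 [0.4866 0.2002 0.05  ]
 [0.5213 0.1342 0.05  ]]
[-0.64758652  0.76199095  0.00122173]
```

The wrist view puts the tool at (0.539, 0.185) with the handle's face normals at 40.5° and 130.7°. The jaw axis is already aligned at 130.4°, so I'll descend.

```bash
python3 -m handwheel '[0.2,0.55,-4,0,0,0, 0.2,0.55,-8,0,0,0, 0.2,0.55,-12,0,0,0, 0.2,0.55,-15,0,0,0, 0.2,0.55,-16.6,0,0,0, 0.2,0.55,-17.4,0,0,0, 0.2,0.55,-17.6,0,0,0, 0.2,0.55,-17.6,0,0,0]'; python3 -c "
from plant import sensors; s=sensors.get_state(); print(s['tcp_pos'],s['eef_rot'],s['contact_force'])"
```

```text
time_s: 3.0
tcp_pos: [0.5393, 0.1838, 0.0641]
eef_rot: [179.9, 0.0, -139.7]
contact_force: [-0.2, 0.3, 0.5]
gripper_width: 0.0872
[0.53934051 0.18380405 0.06408705] [ 1.79949915e+02  1.66684828e-02 -1.39718776e+02] [-0.16285889  0.26487485  0.4688947 ]
```

```bash
python3 -m handwheel '[0,0.12,-0.1,0,0,0, 0,0.12,-0.1,0,0,0, 0,0.12,-0.1,0,0,0, 0,0.12,-0.1,0,0,0, 0,0.12,-0.1,0,0,0, 0,0.12,-0.1,0,0,0]' 255 40
```

```text
time_s: 3.6
tcp_pos: [0.5394, 0.185, 0.0632]
eef_rot: [180.0, 0.0, -139.7]
contact_force: [-0.5, 0.6, -1.6]
gripper_width: 0.0452
```

```bash
python3 -m handwheel '[0,0,0,0,0,0, 0,0,0,0,0,0, 0,0,0,0,0,0, 0,0,0,0,0,0]'
```

```text
time_s: 4.0
tcp_pos: [0.5394, 0.185, 0.0631]
eef_rot: [180.0, 0.0, -139.7]
contact_force: [-0.1, -0.0, -0.7]
gripper_width: 0.0237
```

```bash
python3 -m handwheel '[0,0,1.5,0,0,0, 0,0,3.5,0,0,0, 0,0,6,0,0,0, 0,0,9,0,0,0, 0,0,12,0,0,0, 0,-3,12.7,0,0,0, 0,-7,12.7,0,0,0, 0,-12,12.7,0,0,0]'; python3 -c "
from plant import sensors; s=sensors.get_state(); print(s['tcp_pos'],s['contact_force'],s['gripper_width'])"
```

```text
time_s: 4.8
tcp_pos: [0.5392, 0.0648, 0.1903]
eef_rot: [179.9, 0.1, -139.6]
contact_force: [0.0, -1.2, -1.1]
gripper_width: 0.0239
[0.53921809 0.06484579 0.19034788] [ 0.04853895 -1.19838716 -1.07115289] 0.023878436939254132
```

```bash
python3 -m handwheel '[-0.5,-5,0,0,0,0, -1,-10,0,0,0,0, -1.5,-15,0,0,0,0, -2,-20,0,0,0,0, -2.5,-25,0,0,0,0, -3.1,-29,0,0,0,0, -3.1,-31.6,0,0,0,0, -3.1,-31.6,0,0,0,0]'
python3 - <<'E'
from plant import sensors, viewer
import cv2,numpy as np
s=sensors.get_state()
for n in ["wrist","scene","side"]:
    c=viewer.capture(n); cv2.imwrite(f"pics/{n}2.png",c["img"][:,:,::-1])
print(s["tcp_pos"],s["eef_rot"],s["contact_force"],s["time_s"])
E
```

```text
time_s: 5.6
tcp_pos: [0.5073, -0.254, 0.1897]
eef_rot: [179.9, 0.0, -139.8]
contact_force: [-0.6, 0.9, -1.0]
gripper_width: 0.024
[ 0.50734628 -0.25397239  0.18969907] [ 1.79901314e+02  1.70527566e-02 -1.39800012e+02] [-0.63115458  0.85920176 -0.96631231] 5.6
```

View pics/wrist2.png

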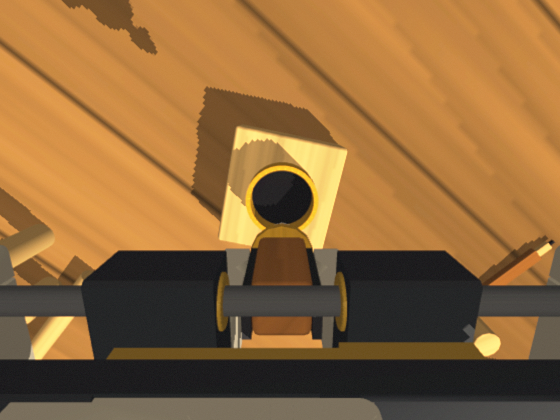

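View pics/side2.png

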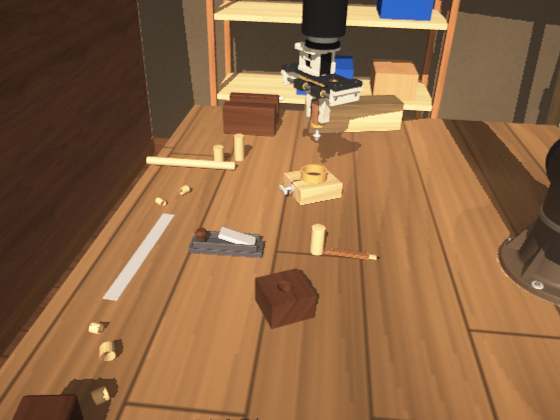

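The wrist view shows the tool held straight and the rim near (282,197). I'll measure the rim more finely.

Run:
```python
import cv2
im=cv2.imread("pics/wrist2.png"); cv2.imwrite("pics/w2z.png",cv2.resize(im[115:265,205:355],None,fx=4,fy=4,interpolation=cv2.INTER_CUBIC))
```

```text
(no output)
```

View pics/w2z.png

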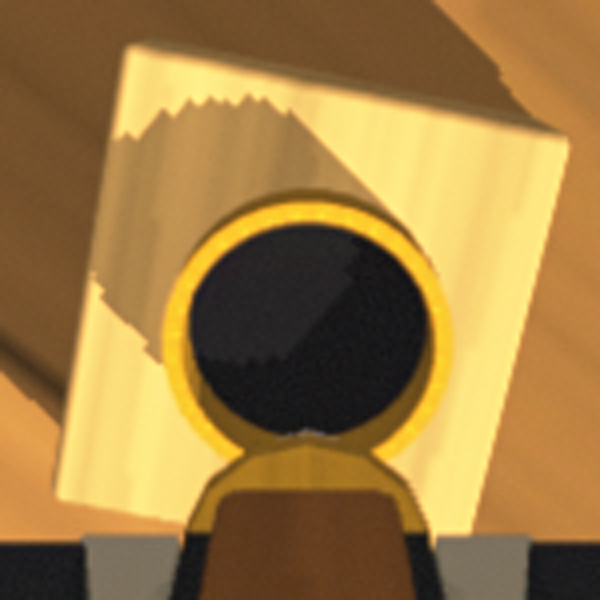

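Run:
```python
from h import *
w=wristcam([0.50735,-0.25397,0.1897],[179.90,.017,-139.80])
Z=lambda x,y:(205+(x-1.5)/4,115+(y-1.5)/4)
i=onplane(w,[Z(188,325),Z(434,325),Z(310,222)],.062);o=onplane(w,[Z(162,340),Z(452,340),Z(308,200)],.062)
f=lambda c:np.r_[np.hypot(*(i[:,:2]-c).T)-.028,np.hypot(*(o[:,:2]-c).T)-.032]
s=least_squares(f,[.5,-.25]);print(s.x,s.fun*1e3)
c=onplane(w,[Z(128,48),Z(568,142),Z(58,497)],.04);print(c.round(4),(c[1]+c[2])/2)
e=c[1]-c[0];print(np.degrees(np.arctan2(e[1],e[0])),np.hypot(*e[:2]),np.hypot(*(c[2]-c[0])[:2]))
```

```text
[ 0.50630395 -0.25158792] [-1.04560267 -0.17318613 -0.24199267  0.30897331 -0.54373197  0.48185017]
[[ 0.4842 -0.323   0.04  ]
 [ 0.436  -0.234   0.04  ]
 [ 0.5793 -0.2701  0.04  ]] [ 0.50766518 -0.25204701  0.04      ]
118.40377567348506 0.1011602976279808 0.1088266160793379
```

```bash
python3 -m handwheel '[-0.05,0.2,-2,0,0,0, -0.05,0.2,-4,0,0,0, -0.05,0.2,-6,0,0,0, -0.05,0.2,-7.5,0,0,0, -0.05,0.2,-8.3,0,0,0, -0.05,0.2,-8.5,0,0,0, -0.05,0.2,-8.5,0,0,0, -0.05,0.2,-8.5,0,0,0]'
python3 - <<'E'
from plant import sensors,viewer
import cv2,numpy as np
s=sensors.get_state(); print(s['tcp_pos'],s['contact_force'],s['gripper_width'])
n=np.vstack([cv2.resize(viewer.capture("scene")["img"][150:250,90:220,::-1],None,fx=4,fy=4,interpolation=2)[:300],cv2.resize(viewer.capture("side")["img"][140:215,250:380,::-1],None,fx=4,fy=4,interpolation=2)]);cv2.imwrite("pics/d3.png",n)
E
```

```text
time_s: 6.55
tcp_pos: [0.5081, -0.2489, 0.1058]
eef_rot: [180.0, 0.1, -139.6]
contact_force: [-0.1, 0.0, -1.1]
gripper_width: 0.0241
[ 0.5080553  -0.24885961  0.10581074] [-0.07104484  0.00653089 -1.0738793 ] 0.024147946663504737
```

View pics/d3.png

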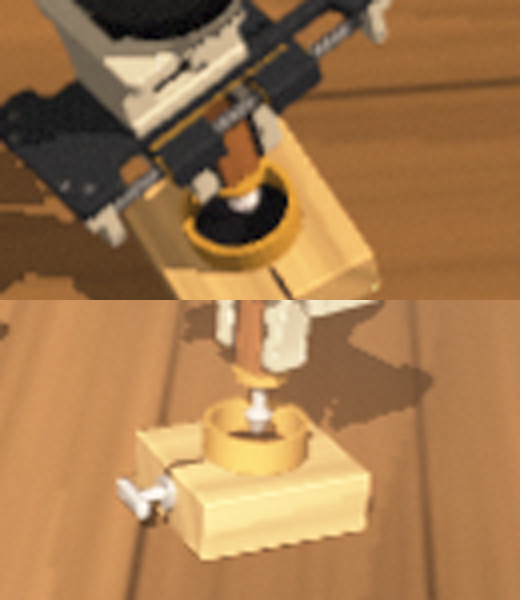

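The blade hangs centrally inside the tube with its tip about 5 mm below the rim. I'll approach the screw side now.

```bash
python3 -m handwheel '[0.35,0.15,-0.07,0,0,0, 0.75,0.32,-0.07,0,0,0, 1.1,0.5,-0.07,0,0,0, 1.35,0.6,-0.07,0,0,0, 1.45,0.65,-0.07,0,0,0, 1.5,0.68,-0.07,0,0,0]'; python3 -c "
from plant import sensors; s=sensors.get_state(); print(s['tcp_pos'],s['contact_force'],s['gripper_width'])"
```

```text
time_s: 7.25
tcp_pos: [0.523, -0.2421, 0.1049]
eef_rot: [180.0, 0.1, -139.6]
contact_force: [-0.1, 0.5, -1.5]
gripper_width: 0.0238
[ 0.5229688  -0.24208896  0.10494459] [-0.05027995  0.45277828 -1.5126232 ] 0.02376026367912323
```

```bash
python3 -m handwheel '[0.09,0.05,0,0,0,0, 0.13,0.07,0,0,0,0, 0.17,0.09,0,0,0,0, 0.17,0.09,0,0,0,0]'; python3 -m handwheel '[0.05,0.025,0,0,0,0, 0.09,0.05,0,0,0,0, 0.09,0.05,0,0,0,0]'
```

```text
time_s: 7.65
tcp_pos: [0.5247, -0.2412, 0.1049]
eef_rot: [180.0, 0.1, -139.6]
contact_force: [-0.1, 0.4, -1.7]
gripper_width: 0.0241
time_s: 7.95
tcp_pos: [0.5256, -0.2407, 0.105]
eef_rot: [180.0, 0.1, -139.6]
contact_force: [-0.1, -0.1, -1.8]
gripper_width: 0.0243
```

```bash
python3 -m handwheel '[0.05,0.025,0,0,0,0, 0.09,0.05,0,0,0,0, 0.09,0.05,0,0,0,0]'; python3 -m handwheel '[0.05,0.025,0,0,0,0, 0.09,0.05,0,0,0,0, 0.09,0.05,0,0,0,0]'
```

```text
time_s: 8.25
tcp_pos: [0.5265, -0.2402, 0.1049]
eef_rot: [179.9, 0.1, -139.6]
contact_force: [-1.2, -0.6, -0.8]
gripper_width: 0.0241
time_s: 8.55
tcp_pos: [0.5269, -0.2399, 0.1048]
eef_rot: [179.9, 0.0, -139.6]
contact_force: [-1.9, -2.3, -1.2]
gripper_width: 0.0236
```

```bash
python3 -m handwheel '[0.06,0.03,0,0,0,0, 0.1,0.055,0,0,0,0, 0.1,0.055,0,0,0,0, 0.1,0.055,0,0,0,0]'
```

```text
time_s: 8.95
tcp_pos: [0.5272, -0.2396, 0.1047]
eef_rot: [179.9, -0.0, -139.6]
contact_force: [-3.9, -2.9, -0.3]
gripper_width: 0.024
```

```bash
cat > nx.py <<'E'
import sys,numpy as np
from plant import sensors
# usage: nx.py phi0 phi1 Rc_mm   (phi relative to screw side, deg)
a,b,rc=map(float,sys.argv[1:4])
C=np.array([.5070,-.2506]); s=sensors.get_state(); p=s['tcp_pos']; F=s['contact_force']
d=p[:2]-C; ph=np.degrees(np.arctan2(d[1],d[0]))-28.5
n=d/np.hypot(*d); t=np.array([-n[1],n[0]])
print("t %.2f r %.2f phi %.1f z %.4f Fr %.1f Ft %.1f Fz %.1f"%(s['time_s'],1e3*np.hypot(*d),ph%360,p[2],-F[:2]@n,F[:2]@t,F[2]))
for k in range(1,9):
    q=np.radians(28.5+a+(b-a)*k/8); g=C+rc*1e-3*np.array([np.cos(q),np.sin(q)])
    print("%.2f,%.2f,%.2f,0,0,0,"%(*(1e2*(g-p[:2])),1e2*(.1048-p[2])),end=" ")
E
python3 nx.py 0 12 23.6
```

```text
t 8.95 r 22.97 phi 360.0 z 0.1047 Fr 4.9 Ft -0.7 Fz -0.3
0.02,0.08,0.01,0,0,0, -0.01,0.14,0.01,0,0,0, -0.04,0.19,0.01,0,0,0, -0.07,0.24,0.01,0,0,0, -0.11,0.29,0.01,0,0,0, -0.15,0.34,0.01,0,0,0, -0.18,0.39,0.01,0,0,0, -0.22,0.44,0.01,0,0,0,
```

```bash
python3 -m handwheel '[0.02,0.08,0.01,0,0,0, -0.01,0.14,0.01,0,0,0, -0.04,0.19,0.01,0,0,0, -0.07,0.24,0.01,0,0,0, -0.11,0.29,0.01,0,0,0, -0.15,0.34,0.01,0,0,0, -0.18,0.39,0.01,0,0,0, -0.22,0.44,0.01,0,0,0]'; python3 nx.py 12 26 23.6
```

```text
time_s: 9.75
tcp_pos: [0.5252, -0.2363, 0.1054]
eef_rot: [180.0, -0.1, -139.6]
contact_force: [-1.9, -6.9, 1.2]
gripper_width: 0.024
t 9.75 r 23.14 phi 9.8 z 0.1054 Fr 5.8 Ft -4.3 Fz 1.2
-0.07,0.15,-0.06,0,0,0, -0.12,0.21,-0.06,0,0,0, -0.17,0.26,-0.06,0,0,0, -0.22,0.31,-0.06,0,0,0, -0.28,0.35,-0.06,0,0,0, -0.33,0.40,-0.06,0,0,0, -0.39,0.45,-0.06,0,0,0, -0.45,0.49,-0.06,0,0,0,
```

```bash
python3 nx.py 12 25 23.1
```

```text
t 9.75 r 23.14 phi 9.8 z 0.1054 Fr 5.8 Ft -4.3 Fz 1.2
-0.10,0.12,-0.06,0,0,0, -0.15,0.16,-0.06,0,0,0, -0.19,0.21,-0.06,0,0,0, -0.24,0.26,-0.06,0,0,0, -0.29,0.30,-0.06,0,0,0, -0.34,0.34,-0.06,0,0,0, -0.39,0.38,-0.06,0,0,0, -0.44,0.42,-0.06,0,0,0,
```

```bash
python3 -m handwheel '[-0.08,0.12,-0.06,0,0,0, -0.14,0.16,-0.06,0,0,0, -0.19,0.21,-0.06,0,0,0, -0.24,0.26,-0.06,0,0,0, -0.29,0.30,-0.06,0,0,0, -0.34,0.34,-0.06,0,0,0, -0.39,0.38,-0.06,0,0,0, -0.44,0.42,-0.06,0,0,0]'; python3 nx.py 25 38 22.9
```

```text
time_s: 10.55
tcp_pos: [0.5218, -0.2333, 0.1057]
eef_rot: [-179.9, -0.1, -139.6]
contact_force: [-1.1, -7.9, 1.2]
gripper_width: 0.024
t 10.55 r 22.78 phi 21.1 z 0.1057 Fr 6.7 Ft -4.3 Fz 1.2
-0.17,0.14,-0.09,0,0,0, -0.22,0.18,-0.09,0,0,0, -0.28,0.22,-0.09,0,0,0, -0.33,0.25,-0.09,0,0,0, -0.39,0.28,-0.09,0,0,0, -0.45,0.31,-0.09,0,0,0, -0.50,0.34,-0.09,0,0,0, -0.56,0.37,-0.09,0,0,0,
```

```bash
sed -i 's/\.1048/.1054/' nx.py; python3 nx.py 25 37 22.0
```

```text
t 10.55 r 22.78 phi 21.1 z 0.1057 Fr 6.7 Ft -4.3 Fz 1.2
-0.21,0.07,-0.03,0,0,0, -0.26,0.10,-0.03,0,0,0, -0.31,0.13,-0.03,0,0,0, -0.36,0.16,-0.03,0,0,0, -0.41,0.19,-0.03,0,0,0, -0.46,0.22,-0.03,0,0,0, -0.51,0.24,-0.03,0,0,0, -0.56,0.27,-0.03,0,0,0,
```

```bash
python3 -m handwheel '[-0.12,0.06,-0.03,0,0,0, -0.22,0.09,-0.03,0,0,0, -0.29,0.12,-0.03,0,0,0, -0.35,0.15,-0.03,0,0,0, -0.41,0.18,-0.03,0,0,0, -0.46,0.21,-0.03,0,0,0, -0.51,0.24,-0.03,0,0,0, -0.56,0.27,-0.03,0,0,0]'; python3 nx.py 37 50 22.0
```

```text
time_s: 11.35
tcp_pos: [0.5166, -0.2308, 0.1056]
eef_rot: [-179.8, -0.0, -139.6]
contact_force: [1.1, -6.4, 0.6]
gripper_width: 0.0239
t 11.35 r 21.96 phi 35.6 z 0.1056 Fr 5.3 Ft -3.8 Fz 0.6
-0.10,0.05,-0.02,0,0,0, -0.16,0.08,-0.02,0,0,0, -0.22,0.10,-0.02,0,0,0, -0.28,0.12,-0.02,0,0,0, -0.34,0.14,-0.02,0,0,0, -0.40,0.15,-0.02,0,0,0, -0.46,0.17,-0.02,0,0,0, -0.52,0.18,-0.02,0,0,0,
```

```bash
python3 nx.py 37 50 21.6; echo; python3 -m handwheel '[-0.10,0.02,-0.02,0,0,0, -0.16,0.05,-0.02,0,0,0, -0.22,0.07,-0.02,0,0,0, -0.28,0.09,-0.02,0,0,0, -0.34,0.11,-0.02,0,0,0, -0.40,0.12,-0.02,0,0,0, -0.46,0.13,-0.02,0,0,0, -0.52,0.14,-0.02,0,0,0]'; python3 nx.py 50 63 21.6
```

```text
t 11.35 r 21.96 phi 35.6 z 0.1056 Fr 5.3 Ft -3.8 Fz 0.6
-0.12,0.02,-0.02,0,0,0, -0.18,0.04,-0.02,0,0,0, -0.23,0.06,-0.02,0,0,0, -0.29,0.08,-0.02,0,0,0, -0.35,0.10,-0.02,0,0,0, -0.41,0.11,-0.02,0,0,0, -0.47,0.13,-0.02,0,0,0, -0.53,0.14,-0.02,0,0,0, 
time_s: 12.15
tcp_pos: [0.5123, -0.2296, 0.1058]
eef_rot: [-179.7, 0.0, -139.5]
contact_force: [1.2, -5.3, 0.2]
gripper_width: 0.0239
t 12.15 r 21.60 phi 47.4 z 0.1058 Fr 4.9 Ft -2.5 Fz 0.2
-0.15,0.03,-0.04,0,0,0, -0.22,0.04,-0.04,0,0,0, -0.28,0.05,-0.04,0,0,0, -0.34,0.06,-0.04,0,0,0, -0.40,0.06,-0.04,0,0,0, -0.46,0.06,-0.04,0,0,0, -0.52,0.06,-0.04,0,0,0, -0.58,0.06,-0.04,0,0,0,
```

```bash
python3 -m handwheel '[-0.12,0.02,-0.04,0,0,0, -0.19,0.03,-0.04,0,0,0, -0.26,0.04,-0.04,0,0,0, -0.33,0.05,-0.04,0,0,0, -0.40,0.05,-0.04,0,0,0, -0.46,0.05,-0.04,0,0,0, -0.52,0.05,-0.04,0,0,0, -0.58,0.05,-0.04,0,0,0]'; python3 nx.py 63 77 21.4
```

```text
time_s: 12.95
tcp_pos: [0.5078, -0.2293, 0.106]
eef_rot: [-179.6, 0.1, -139.5]
contact_force: [2.6, -4.9, 0.4]
gripper_width: 0.0239
t 12.95 r 21.34 phi 59.3 z 0.1060 Fr 4.8 Ft -2.8 Fz 0.4
-0.20,0.00,-0.06,0,0,0, -0.27,-0.00,-0.06,0,0,0, -0.33,-0.01,-0.06,0,0,0, -0.40,-0.02,-0.06,0,0,0, -0.46,-0.03,-0.06,0,0,0, -0.53,-0.04,-0.06,0,0,0, -0.59,-0.05,-0.06,0,0,0, -0.65,-0.07,-0.06,0,0,0,
```

```bash
python3 -m handwheel '[-0.14,0.01,-0.06,-0.005,0,0, -0.22,0.01,-0.06,-0.005,0,0, -0.30,0,-0.06,-0.005,0,0, -0.38,0,-0.06,-0.005,0,0, -0.45,-0.01,-0.06,-0.005,0,0, -0.52,-0.03,-0.06,-0.005,0,0, -0.59,-0.04,-0.06,-0.005,0,0, -0.65,-0.06,-0.06,-0.005,0,0]'; python3 nx.py 77 91 21.4
```

```text
time_s: 13.75
tcp_pos: [0.5026, -0.2299, 0.1059]
eef_rot: [-179.3, 0.0, -139.5]
contact_force: [3.2, -4.3, 0.2]
gripper_width: 0.0238
t 13.75 r 21.19 phi 73.4 z 0.1059 Fr 4.9 Ft -2.3 Fz 0.2
-0.20,-0.03,-0.05,0,0,0, -0.26,-0.05,-0.05,0,0,0, -0.32,-0.07,-0.05,0,0,0, -0.38,-0.10,-0.05,0,0,0, -0.44,-0.12,-0.05,0,0,0, -0.50,-0.15,-0.05,0,0,0, -0.56,-0.18,-0.05,0,0,0, -0.62,-0.21,-0.05,0,0,0,
```

```bash
python3 -m handwheel '[-0.12,-0.01,-0.06,-0.012,0,0, -0.19,-0.03,-0.06,-0.015,0,0, -0.27,-0.05,-0.06,-0.015,0,0, -0.35,-0.08,-0.06,-0.015,0,0, -0.42,-0.11,-0.06,-0.015,0,0, -0.49,-0.14,-0.06,-0.015,0,0, -0.56,-0.17,-0.06,-0.015,0,0, -0.62,-0.20,-0.06,-0.015,0,0]'; python3 nx.py 91 105 21.4
```

```text
time_s: 14.55
tcp_pos: [0.4967, -0.2319, 0.1054]
eef_rot: [-178.6, -0.5, -139.5]
contact_force: [3.5, -2.0, 0.7]
gripper_width: 0.0241
t 14.55 r 21.34 phi 90.4 z 0.1054 Fr 3.5 Ft -2.1 Fz 0.7
-0.08,-0.04,0.00,0,0,0, -0.13,-0.07,0.00,0,0,0, -0.19,-0.11,0.00,0,0,0, -0.24,-0.15,0.00,0,0,0, -0.29,-0.19,0.00,0,0,0, -0.34,-0.23,0.00,0,0,0, -0.39,-0.27,0.00,0,0,0, -0.44,-0.32,0.00,0,0,0,
```

```bash
cat >> nx.py <<'E'
from scipy.spatial.transform import Rotation as R
T=R.from_euler('xyz',[180,0,-139.6],degrees=True)*R.from_euler('xyz',s['eef_rot'],degrees=True).inv()
print("\nturn",T.as_rotvec().round(3))
E
python3 nx.py 91 104 21.6
```

```text
t 14.55 r 21.34 phi 90.4 z 0.1054 Fr 3.5 Ft -2.1 Fz 0.7
-0.09,-0.02,0.00,0,0,0, -0.14,-0.05,0.00,0,0,0, -0.19,-0.09,0.00,0,0,0, -0.24,-0.12,0.00,0,0,0, -0.29,-0.16,0.00,0,0,0, -0.34,-0.20,0.00,0,0,0, -0.38,-0.24,0.00,0,0,0, -0.43,-0.28,0.00,0,0,0, 
turn [ 0.024  0.009 -0.002]
```

```bash
python3 nx.py 91 104 21.0; python3 -m handwheel '[-0.07,-0.03,0,0.003,0.001,0, -0.12,-0.07,0,0.006,0.002,0, -0.17,-0.11,0,0.01,0.004,0, -0.22,-0.15,0,0.013,0.005,0, -0.26,-0.20,0,0.016,0.006,0, -0.31,-0.24,0,0.02,0.008,0, -0.36,-0.28,0,0.024,0.009,0, -0.40,-0.32,0,0.024,0.009,0]'; python3 nx.py 104 118 21
```

```text
t 14.55 r 21.34 phi 90.4 z 0.1054 Fr 3.5 Ft -2.1 Fz 0.7
-0.05,-0.07,0.00,0,0,0, -0.11,-0.10,0.00,0,0,0, -0.15,-0.14,0.00,0,0,0, -0.20,-0.17,0.00,0,0,0, -0.25,-0.21,0.00,0,0,0, -0.30,-0.24,0.00,0,0,0, -0.34,-0.28,0.00,0,0,0, -0.39,-0.32,0.00,0,0,0, 
turn [ 0.024  0.009 -0.002]
time_s: 15.35
tcp_pos: [0.4935, -0.2352, 0.1057]
eef_rot: [-179.9, 0.1, -139.5]
contact_force: [5.4, -1.3, 1.4]
gripper_width: 0.0238
t 15.35 r 20.47 phi 102.8 z 0.1057 Fr 4.5 Ft -3.2 Fz 1.4
-0.12,-0.03,-0.03,0,0,0, -0.16,-0.08,-0.03,0,0,0, -0.20,-0.13,-0.03,0,0,0, -0.25,-0.18,-0.03,0,0,0, -0.29,-0.22,-0.03,0,0,0, -0.33,-0.28,-0.03,0,0,0, -0.36,-0.33,-0.03,0,0,0, -0.40,-0.38,-0.03,0,0,0, 
turn [ 0.     0.002 -0.002]
```

```bash
sed -i 's/C=np.array(\[.5070,-.2506\])/C=np.array([.5084,-.2523])/' nx.py; python3 nx.py 100 113 23.0
```

```text
t 15.35 r 22.68 phi 102.6 z 0.1057 Fr 4.5 Ft -3.2 Fz 1.4
0.01,0.05,-0.03,0,0,0, -0.04,0.01,-0.03,0,0,0, -0.09,-0.04,-0.03,0,0,0, -0.14,-0.08,-0.03,0,0,0, -0.18,-0.13,-0.03,0,0,0, -0.23,-0.18,-0.03,0,0,0, -0.27,-0.23,-0.03,0,0,0, -0.31,-0.28,-0.03,0,0,0, 
turn [ 0.     0.002 -0.002]
```

```bash
python3 nx.py 104 118 23.1
```

```text
t 15.35 r 22.68 phi 102.6 z 0.1057 Fr 4.5 Ft -3.2 Fz 1.4
-0.12,-0.05,-0.03,0,0,0, -0.17,-0.10,-0.03,0,0,0, -0.22,-0.16,-0.03,0,0,0, -0.27,-0.21,-0.03,0,0,0, -0.31,-0.26,-0.03,0,0,0, -0.35,-0.32,-0.03,0,0,0, -0.40,-0.38,-0.03,0,0,0, -0.44,-0.43,-0.03,0,0,0, 
turn [ 0.     0.002 -0.002]
```

```bash
python3 -m handwheel '[-0.11,-0.05,-0.03,0,0,0, -0.16,-0.10,-0.03,0,0,0, -0.21,-0.16,-0.03,0,0,0, -0.26,-0.21,-0.03,0,0,0, -0.31,-0.26,-0.03,0,0,0, -0.35,-0.32,-0.03,0,0,0, -0.40,-0.38,-0.03,0,0,0, -0.44,-0.43,-0.03,0,0,0]'; python3 nx.py 118 132 23.1
```

```text
time_s: 16.15
tcp_pos: [0.4899, -0.2393, 0.1055]
eef_rot: [-179.9, 0.1, -139.5]
contact_force: [5.8, -1.0, -0.7]
gripper_width: 0.0239
t 16.15 r 22.65 phi 116.3 z 0.1055 Fr 5.4 Ft -2.5 Fz -0.7
-0.11,-0.09,-0.01,0,0,0, -0.15,-0.15,-0.01,0,0,0, -0.18,-0.21,-0.01,0,0,0, -0.22,-0.27,-0.01,0,0,0, -0.25,-0.34,-0.01,0,0,0, -0.27,-0.40,-0.01,0,0,0, -0.30,-0.47,-0.01,0,0,0, -0.33,-0.53,-0.01,0,0,0, 
turn [-0.     0.003 -0.002]
```

```bash
python3 -m handwheel '[-0.09,-0.09,-0.01,0,0,0, -0.14,-0.15,-0.01,0,0,0, -0.17,-0.21,-0.01,0,0,0, -0.21,-0.27,-0.01,0,0,0, -0.24,-0.34,-0.01,0,0,0, -0.26,-0.40,-0.01,0,0,0, -0.29,-0.47,-0.01,0,0,0, -0.32,-0.53,-0.01,0,0,0]'; python3 nx.py 132 146 23.0
```

```text
time_s: 16.95
tcp_pos: [0.4872, -0.2442, 0.1055]
eef_rot: [-179.9, 0.2, -139.5]
contact_force: [5.2, 1.4, 0.1]
gripper_width: 0.0238
t 16.95 r 22.66 phi 130.6 z 0.1055 Fr 4.4 Ft -3.1 Fz 0.1
-0.07,-0.11,-0.01,0,0,0, -0.09,-0.18,-0.01,0,0,0, -0.11,-0.24,-0.01,0,0,0, -0.13,-0.31,-0.01,0,0,0, -0.14,-0.38,-0.01,0,0,0, -0.15,-0.45,-0.01,0,0,0, -0.16,-0.52,-0.01,0,0,0, -0.17,-0.59,-0.01,0,0,0, 
turn [-0.001  0.004 -0.002]
```

```bash
python3 -m handwheel '[-0.07,-0.10,-0.01,0,0,0, -0.09,-0.18,-0.01,0,0,0, -0.11,-0.24,-0.01,0,0,0, -0.13,-0.31,-0.01,0,0,0, -0.14,-0.38,-0.01,0,0,0, -0.15,-0.45,-0.01,0,0,0, -0.16,-0.52,-0.01,0,0,0, -0.17,-0.59,-0.01,0,0,0]'; python3 nx.py 146 160 23.0
```

```text
time_s: 17.75
tcp_pos: [0.4859, -0.2495, 0.1053]
eef_rot: [-179.9, 0.3, -139.5]
contact_force: [5.3, 1.4, 1.0]
gripper_width: 0.024
t 17.75 r 22.70 phi 144.3 z 0.1053 Fr 5.0 Ft -2.1 Fz 1.0
-0.04,-0.13,0.01,0,0,0, -0.05,-0.20,0.01,0,0,0, -0.05,-0.27,0.01,0,0,0, -0.05,-0.34,0.01,0,0,0, -0.04,-0.42,0.01,0,0,0, -0.04,-0.49,0.01,0,0,0, -0.03,-0.55,0.01,0,0,0, -0.02,-0.62,0.01,0,0,0, 
turn [-0.002  0.005 -0.002]
```

```bash
python3 -m handwheel '[-0.05,-0.12,0.01,0,0,0, -0.05,-0.20,0.01,0,0,0, -0.05,-0.27,0.01,0,0,0, -0.05,-0.34,0.01,0,0,0, -0.04,-0.42,0.01,0,0,0, -0.04,-0.49,0.01,0,0,0, -0.03,-0.55,0.01,0,0,0, -0.02,-0.62,0.01,0,0,0]'; python3 nx.py 160 174 23.0
```

```text
time_s: 18.55
tcp_pos: [0.4858, -0.2547, 0.1052]
eef_rot: [-179.9, 0.3, -139.5]
contact_force: [4.8, 3.1, 1.0]
gripper_width: 0.0239
t 18.55 r 22.76 phi 157.6 z 0.1052 Fr 5.1 Ft -2.5 Fz 1.0
-0.00,-0.17,0.02,0,0,0, 0.01,-0.23,0.02,0,0,0, 0.03,-0.30,0.02,0,0,0, 0.05,-0.37,0.02,0,0,0, 0.07,-0.44,0.02,0,0,0, 0.09,-0.51,0.02,0,0,0, 0.11,-0.57,0.02,0,0,0, 0.14,-0.64,0.02,0,0,0, 
turn [-0.003  0.005 -0.001]
```

```bash
python3 -m handwheel '[-0.02,-0.13,0.02,0,0,0, 0,-0.22,0.02,0,0,0, 0.03,-0.30,0.02,0,0,0, 0.05,-0.37,0.02,0,0,0, 0.07,-0.44,0.02,0,0,0, 0.09,-0.51,0.02,0,0,0, 0.11,-0.57,0.02,0,0,0, 0.14,-0.64,0.02,0,0,0]'; python3 nx.py 174 188 23.0
```

```text
time_s: 19.35
tcp_pos: [0.4869, -0.2599, 0.105]
eef_rot: [180.0, 0.4, -139.5]
contact_force: [4.0, 5.0, 1.3]
gripper_width: 0.0237
t 19.35 r 22.79 phi 171.1 z 0.1050 Fr 5.4 Ft -3.3 Fz 1.3
0.05,-0.18,0.04,0,0,0, 0.08,-0.24,0.04,0,0,0, 0.11,-0.31,0.04,0,0,0, 0.14,-0.37,0.04,0,0,0, 0.18,-0.43,0.04,0,0,0, 0.22,-0.49,0.04,0,0,0, 0.26,-0.55,0.04,0,0,0, 0.30,-0.60,0.04,0,0,0, 
turn [-0.005  0.005 -0.001]
```

```bash
python3 -m handwheel '[0.02,-0.13,0.04,0,0,0, 0.06,-0.22,0.04,0,0,0, 0.10,-0.30,0.04,0,0,0, 0.14,-0.37,0.04,0,0,0, 0.18,-0.43,0.04,0,0,0, 0.22,-0.49,0.04,0,0,0, 0.26,-0.55,0.04,0,0,0, 0.30,-0.60,0.04,0,0,0]'; python3 nx.py 188 202 23.0
```

```text
time_s: 20.15
tcp_pos: [0.4891, -0.2645, 0.1047]
eef_rot: [179.8, 0.4, -139.6]
contact_force: [3.7, 4.9, 1.1]
gripper_width: 0.024
t 20.15 r 22.87 phi 183.7 z 0.1047 Fr 5.8 Ft -2.1 Fz 1.1
0.13,-0.20,0.07,0,0,0, 0.17,-0.26,0.07,0,0,0, 0.22,-0.31,0.07,0,0,0, 0.27,-0.36,0.07,0,0,0, 0.31,-0.41,0.07,0,0,0, 0.37,-0.46,0.07,0,0,0, 0.42,-0.51,0.07,0,0,0, 0.47,-0.55,0.07,0,0,0, 
turn [-0.007  0.003 -0.   ]
```

```bash
python3 -m handwheel '[0.07,-0.14,0.05,-0.002,0.001,0, 0.15,-0.23,0.06,-0.004,0.002,0, 0.21,-0.30,0.07,-0.005,0.002,0, 0.27,-0.35,0.07,-0.005,0.002,0, 0.32,-0.40,0.07,-0.005,0.002,0, 0.37,-0.45,0.07,-0.005,0.002,0, 0.42,-0.50,0.07,-0.005,0.002,0, 0.47,-0.54,0.07,-0.005,0.002,0]'; python3 nx.py 202 216 22.9
```

```text
time_s: 20.95
tcp_pos: [0.4923, -0.2682, 0.1045]
eef_rot: [179.7, 0.1, -139.6]
contact_force: [0.9, 5.7, 1.4]
gripper_width: 0.0236
t 20.95 r 22.63 phi 196.2 z 0.1045 Fr 4.6 Ft -3.4 Fz 1.4
0.21,-0.22,0.09,0,0,0, 0.26,-0.26,0.09,0,0,0, 0.32,-0.30,0.09,0,0,0, 0.38,-0.34,0.09,0,0,0, 0.44,-0.38,0.09,0,0,0, 0.50,-0.41,0.09,0,0,0, 0.56,-0.44,0.09,0,0,0, 0.62,-0.47,0.09,0,0,0, 
turn [-0.005 -0.001  0.   ]
```

```bash
python3 -m handwheel '[0.10,-0.14,0.05,0,0,0, 0.20,-0.22,0.1,-0.002,0,0, 0.29,-0.29,0.12,-0.003,0,0, 0.37,-0.34,0.12,-0.003,0,0, 0.44,-0.38,0.12,-0.003,0,0, 0.50,-0.41,0.12,-0.003,0,0, 0.56,-0.44,0.12,-0.003,0,0, 0.62,-0.47,0.12,-0.003,0,0]'; python3 nx.py 216 230 22.9
```

```text
time_s: 21.75
tcp_pos: [0.4963, -0.2713, 0.1044]
eef_rot: [179.6, -0.1, -139.7]
contact_force: [0.1, 4.9, 0.9]
gripper_width: 0.0242
t 21.75 r 22.48 phi 209.1 z 0.1044 Fr 4.2 Ft -2.5 Fz 0.9
0.28,-0.20,0.10,0,0,0, 0.35,-0.23,0.10,0,0,0, 0.41,-0.25,0.10,0,0,0, 0.48,-0.27,0.10,0,0,0, 0.55,-0.30,0.10,0,0,0, 0.61,-0.31,0.10,0,0,0, 0.68,-0.33,0.10,0,0,0, 0.75,-0.35,0.10,0,0,0, 
turn [-0.005 -0.005  0.001]
```

```bash
python3 -m handwheel '[0.13,-0.12,0.05,0,0,0, 0.24,-0.19,0.1,-0.002,-0.002,0, 0.36,-0.24,0.15,-0.004,-0.004,0, 0.46,-0.27,0.15,-0.004,-0.004,0, 0.54,-0.30,0.15,-0.004,-0.004,0, 0.61,-0.32,0.15,-0.004,-0.004,0, 0.68,-0.34,0.15,-0.004,-0.004,0, 0.75,-0.36,0.15,-0.004,-0.004,0]'; python3 nx.py 230 244 23
```

```text
time_s: 22.55
tcp_pos: [0.5034, -0.2748, 0.1057]
eef_rot: [179.8, -0.1, -139.7]
contact_force: [-0.9, 3.9, -0.8]
gripper_width: 0.0241
t 22.55 r 23.04 phi 228.9 z 0.1057 Fr 3.6 Ft -1.7 Fz -0.8
0.11,-0.02,-0.03,0,0,0, 0.18,-0.03,-0.03,0,0,0, 0.25,-0.04,-0.03,0,0,0, 0.32,-0.05,-0.03,0,0,0, 0.39,-0.05,-0.03,0,0,0, 0.46,-0.05,-0.03,0,0,0, 0.53,-0.05,-0.03,0,0,0, 0.60,-0.05,-0.03,0,0,0, 
turn [-0.001 -0.003  0.002]
```

```bash
python3 nx.py 230 244 23.7;  python3 -m handwheel '[0.11,-0.09,-0.02,0,0,0, 0.19,-0.10,-0.02,0,0,0, 0.26,-0.11,-0.02,0,0,0, 0.33,-0.12,-0.02,0,0,0, 0.40,-0.12,-0.02,0,0,0, 0.47,-0.12,-0.02,0,0,0, 0.54,-0.12,-0.02,0,0,0, 0.61,-0.12,-0.02,0,0,0]'; python3 nx.py 244 258 23.7
```

```text
t 22.55 r 23.04 phi 228.9 z 0.1057 Fr 3.6 Ft -1.7 Fz -0.8
0.10,-0.09,-0.03,0,0,0, 0.17,-0.10,-0.03,0,0,0, 0.25,-0.11,-0.03,0,0,0, 0.32,-0.11,-0.03,0,0,0, 0.39,-0.12,-0.03,0,0,0, 0.46,-0.12,-0.03,0,0,0, 0.54,-0.12,-0.03,0,0,0, 0.61,-0.12,-0.03,0,0,0, 
turn [-0.001 -0.003  0.002]
time_s: 23.35
tcp_pos: [0.5083, -0.2755, 0.1051]
eef_rot: [179.7, -0.1, -139.7]
contact_force: [-3.8, 6.4, 1.8]
gripper_width: 0.0236
t 23.35 r 23.21 phi 241.3 z 0.1051 Fr 6.4 Ft -3.8 Fz 1.8
0.18,-0.04,0.03,0,0,0, 0.26,-0.04,0.03,0,0,0, 0.33,-0.03,0.03,0,0,0, 0.40,-0.02,0.03,0,0,0, 0.47,-0.00,0.03,0,0,0, 0.54,0.01,0.03,0,0,0, 0.61,0.03,0.03,0,0,0, 0.68,0.05,0.03,0,0,0, 
turn [-0.002 -0.005  0.002]
```

Force is slightly high, so I'll ease to Rc 23.2.

```bash
python3 nx.py 244 258 23.2; python3 -m handwheel '[0.12,0.01,0.03,0,0,0, 0.22,0.01,0.03,0,0,0, 0.31,0.02,0.03,0,0,0, 0.39,0.03,0.03,0,0,0, 0.47,0.04,0.03,0,0,0, 0.54,0.06,0.03,0,0,0, 0.61,0.08,0.03,0,0,0, 0.67,0.10,0.03,0,0,0]'; python3 nx.py 258 272 23.2
```

```text
t 23.35 r 23.21 phi 241.3 z 0.1051 Fr 6.4 Ft -3.8 Fz 1.8
0.18,0.01,0.03,0,0,0, 0.25,0.01,0.03,0,0,0, 0.32,0.02,0.03,0,0,0, 0.39,0.03,0.03,0,0,0, 0.46,0.05,0.03,0,0,0, 0.53,0.06,0.03,0,0,0, 0.60,0.08,0.03,0,0,0, 0.67,0.10,0.03,0,0,0, 
turn [-0.002 -0.005  0.002]
time_s: 24.15
tcp_pos: [0.5145, -0.2746, 0.1052]
eef_rot: [179.7, -0.2, -139.7]
contact_force: [-2.9, 3.5, 0.6]
gripper_width: 0.024
t 24.15 r 23.07 phi 256.8 z 0.1052 Fr 4.1 Ft -1.9 Fz 0.6
0.12,0.02,0.02,0,0,0, 0.18,0.05,0.02,0,0,0, 0.25,0.07,0.02,0,0,0, 0.32,0.10,0.02,0,0,0, 0.38,0.13,0.02,0,0,0, 0.44,0.16,0.02,0,0,0, 0.51,0.19,0.02,0,0,0, 0.57,0.23,0.02,0,0,0, 
turn [-0.002 -0.006  0.002]
```

```bash
python3 -m handwheel '[0.11,0,0.02,0,0,0, 0.18,0.02,0.02,0,0,0, 0.25,0.05,0.02,0,0,0, 0.32,0.08,0.02,0,0,0, 0.38,0.11,0.02,0,0,0, 0.44,0.14,0.02,0,0,0, 0.51,0.17,0.02,0,0,0, 0.57,0.21,0.02,0,0,0]'; python3 nx.py 272 286 23.3
```

```text
time_s: 24.95
tcp_pos: [0.5199, -0.2725, 0.1053]
eef_rot: [179.7, -0.2, -139.7]
contact_force: [-4.1, 2.4, 0.5]
gripper_width: 0.0235
t 24.95 r 23.26 phi 271.0 z 0.1053 Fr 4.1 Ft -2.4 Fz 0.5
0.10,0.05,0.01,0,0,0, 0.16,0.09,0.01,0,0,0, 0.22,0.13,0.01,0,0,0, 0.27,0.18,0.01,0,0,0, 0.33,0.22,0.01,0,0,0, 0.38,0.27,0.01,0,0,0, 0.44,0.31,0.01,0,0,0, 0.49,0.36,0.01,0,0,0, 
turn [-0.002 -0.007  0.002]
```

```bash
python3 nx.py 272 286 23.6; python3 -m handwheel '[0.12,0.03,0.01,0,0,0, 0.18,0.07,0.01,0,0,0, 0.23,0.11,0.01,0,0,0, 0.29,0.15,0.01,0,0,0, 0.35,0.20,0.01,0,0,0, 0.40,0.25,0.01,0,0,0, 0.46,0.29,0.01,0,0,0, 0.51,0.34,0.01,0,0,0]'; python3 nx.py 286 300 23.6
```

```text
t 24.95 r 23.26 phi 271.0 z 0.1053 Fr 4.1 Ft -2.4 Fz 0.5
0.11,0.03,0.01,0,0,0, 0.17,0.07,0.01,0,0,0, 0.23,0.11,0.01,0,0,0, 0.29,0.15,0.01,0,0,0, 0.35,0.20,0.01,0,0,0, 0.40,0.24,0.01,0,0,0, 0.46,0.29,0.01,0,0,0, 0.51,0.34,0.01,0,0,0, 
turn [-0.002 -0.007  0.002]
time_s: 25.75
tcp_pos: [0.5244, -0.2694, 0.1053]
eef_rot: [179.6, -0.3, -139.7]
contact_force: [-4.5, 1.9, 0.1]
gripper_width: 0.0236
t 25.75 r 23.39 phi 284.6 z 0.1053 Fr 4.5 Ft -2.0 Fz 0.1
0.11,0.08,0.01,0,0,0, 0.16,0.13,0.01,0,0,0, 0.20,0.18,0.01,0,0,0, 0.25,0.24,0.01,0,0,0, 0.29,0.30,0.01,0,0,0, 0.33,0.35,0.01,0,0,0, 0.38,0.41,0.01,0,0,0, 0.41,0.48,0.01,0,0,0, 
turn [-0.002 -0.008  0.002]
```

```bash
python3 -m handwheel '[0.12,0.08,0.01,0,0,0, 0.17,0.13,0.01,0,0,0, 0.21,0.18,0.01,0,0,0, 0.26,0.24,0.01,0,0,0, 0.30,0.30,0.01,0,0,0, 0.34,0.35,0.01,0,0,0, 0.38,0.41,0.01,0,0,0, 0.41,0.48,0.01,0,0,0]'; python3 nx.py 300 314 23.6
```

```text
time_s: 26.55
tcp_pos: [0.5281, -0.2649, 0.1053]
eef_rot: [179.6, -0.3, -139.7]
contact_force: [-4.7, 0.5, 1.2]
gripper_width: 0.0238
t 26.55 r 23.42 phi 298.9 z 0.1053 Fr 4.2 Ft -2.2 Fz 1.2
0.08,0.09,0.01,0,0,0, 0.11,0.15,0.01,0,0,0, 0.14,0.22,0.01,0,0,0, 0.18,0.28,0.01,0,0,0, 0.20,0.35,0.01,0,0,0, 0.23,0.42,0.01,0,0,0, 0.26,0.48,0.01,0,0,0, 0.28,0.55,0.01,0,0,0, 
turn [-0.002 -0.009  0.002]
```

```bash
python3 -m handwheel '[0.09,0.09,0.01,0,0,0, 0.12,0.15,0.01,0,0,0, 0.15,0.22,0.01,0,0,0, 0.19,0.28,0.01,0,0,0, 0.21,0.35,0.01,0,0,0, 0.24,0.42,0.01,0,0,0, 0.27,0.48,0.01,0,0,0, 0.29,0.55,0.01,0,0,0]'; python3 nx.py 314 328 23.6
```

```text
time_s: 27.35
tcp_pos: [0.5307, -0.2599, 0.1055]
eef_rot: [179.6, -0.4, -139.7]
contact_force: [-5.0, -1.2, 1.0]
gripper_width: 0.0238
t 27.35 r 23.56 phi 312.7 z 0.1055 Fr 4.3 Ft -2.8 Fz 1.0
0.04,0.12,-0.01,0,0,0, 0.06,0.19,-0.01,0,0,0, 0.08,0.26,-0.01,0,0,0, 0.09,0.33,-0.01,0,0,0, 0.10,0.40,-0.01,0,0,0, 0.11,0.47,-0.01,0,0,0, 0.12,0.54,-0.01,0,0,0, 0.13,0.62,-0.01,0,0,0, 
turn [-0.001 -0.009  0.002]
```

```bash
python3 -m handwheel '[0.06,0.10,-0.01,0,0,0, 0.08,0.18,-0.01,0,0,0, 0.10,0.26,-0.01,0,0,0, 0.11,0.33,-0.01,0,0,0, 0.12,0.40,-0.01,0,0,0, 0.13,0.47,-0.01,0,0,0, 0.14,0.54,-0.01,0,0,0, 0.14,0.62,-0.01,0,0,0]'; python3 nx.py 328 342 23.6
```

```text
time_s: 28.15
tcp_pos: [0.5319, -0.2544, 0.1056]
eef_rot: [179.6, -0.4, -139.7]
contact_force: [-4.7, -2.0, 0.2]
gripper_width: 0.0238
t 28.15 r 23.63 phi 326.3 z 0.1056 Fr 4.5 Ft -2.5 Fz 0.2
0.01,0.14,-0.02,0,0,0, 0.01,0.21,-0.02,0,0,0, 0.01,0.29,-0.02,0,0,0, 0.00,0.36,-0.02,0,0,0, -0.00,0.43,-0.02,0,0,0, -0.01,0.50,-0.02,0,0,0, -0.02,0.57,-0.02,0,0,0, -0.03,0.64,-0.02,0,0,0, 
turn [-0.    -0.01   0.002]
```

```bash
python3 -m handwheel '[0.04,0.12,-0.02,0,0,0, 0.04,0.20,-0.02,0,0,0, 0.03,0.28,-0.02,0,0,0, 0.02,0.36,-0.02,0,0,0, 0.01,0.43,-0.02,0,0,0, 0,0.50,-0.02,0,0,0, -0.01,0.57,-0.02,0,0,0, -0.02,0.64,-0.02,0,0,0]'; python3 nx.py 342 356 23.6
```

```text
time_s: 28.95
tcp_pos: [0.5318, -0.249, 0.1057]
eef_rot: [179.7, -0.5, -139.7]
contact_force: [-5.0, -3.3, -0.4]
gripper_width: 0.0242
t 28.95 r 23.65 phi 339.5 z 0.1057 Fr 5.4 Ft -2.6 Fz -0.4
-0.04,0.17,-0.03,0,0,0, -0.05,0.24,-0.03,0,0,0, -0.07,0.31,-0.03,0,0,0, -0.09,0.38,-0.03,0,0,0, -0.11,0.45,-0.03,0,0,0, -0.14,0.52,-0.03,0,0,0, -0.17,0.58,-0.03,0,0,0, -0.19,0.65,-0.03,0,0,0, 
turn [ 0.001 -0.009  0.002]
```

```bash
python3 -m handwheel '[-0.02,0.13,-0.03,0,0,0, -0.04,0.22,-0.03,0,0,0, -0.07,0.31,-0.03,0,0,0, -0.09,0.38,-0.03,0,0,0, -0.11,0.45,-0.03,0,0,0, -0.14,0.52,-0.03,0,0,0, -0.17,0.58,-0.03,0,0,0, -0.19,0.65,-0.03,0,0,0]'; python3 nx.py 356 368 23.4
```

```text
time_s: 29.75
tcp_pos: [0.5305, -0.2437, 0.106]
eef_rot: [179.8, -0.5, -139.7]
contact_force: [-4.0, -4.8, 0.9]
gripper_width: 0.0238
t 29.75 r 23.76 phi 352.7 z 0.1060 Fr 5.5 Ft -3.1 Fz 0.9
-0.11,0.17,-0.06,0,0,0, -0.14,0.22,-0.06,0,0,0, -0.17,0.27,-0.06,0,0,0, -0.20,0.33,-0.06,0,0,0, -0.23,0.38,-0.06,0,0,0, -0.26,0.43,-0.06,0,0,0, -0.30,0.48,-0.06,0,0,0, -0.33,0.53,-0.06,0,0,0, 
turn [ 0.003 -0.008  0.002]
```

```bash
python3 -m handwheel '[-0.05,0.12,-0.06,0,0,0, -0.10,0.20,-0.06,0,0,0, -0.16,0.27,-0.06,0,0,0, -0.20,0.33,-0.06,0,0,0, -0.23,0.38,-0.06,0,0,0, -0.26,0.43,-0.06,0,0,0, -0.30,0.48,-0.06,0,0,0, -0.33,0.53,-0.06,0,0,0]'; python3 nx.py 366 374 23.2
```

```text
time_s: 30.55
tcp_pos: [0.5279, -0.2391, 0.1059]
eef_rot: [179.9, -0.5, -139.7]
contact_force: [-2.4, -5.3, 1.0]
gripper_width: 0.0238
t 30.55 r 23.57 phi 5.7 z 0.1059 Fr 4.9 Ft -3.0 Fz 1.0
-0.06,0.02,-0.05,0,0,0, -0.09,0.06,-0.05,0,0,0, -0.11,0.09,-0.05,0,0,0, -0.14,0.12,-0.05,0,0,0, -0.16,0.15,-0.05,0,0,0, -0.19,0.18,-0.05,0,0,0, -0.21,0.21,-0.05,0,0,0, -0.24,0.24,-0.05,0,0,0, 
turn [ 0.004 -0.007  0.001]
```

The circle is closed. Next: move inward, straighten up and lift.

```bash
python3 -m handwheel '[-0.4,-0.25,0,0.002,-0.003,0, -1,-0.6,0,0.004,-0.007,0, -1.7,-1.1,0.3,0.004,-0.007,0, -1.9,-1.2,2,0.004,-0.007,0, -1.9,-1.2,5,0.004,-0.007,0, -1.9,-1.2,8,0.004,-0.007,0, -1.9,2,9,0.004,-0.007,0, -1.9,6,9,0.004,-0.007,0]'; python3 nx.py 0 1 1
```

```text
time_s: 31.35
tcp_pos: [0.5098, -0.1796, 0.1982]
eef_rot: [-179.8, 0.2, -139.8]
contact_force: [0.8, 0.5, -2.1]
gripper_width: 0.0234
t 31.35 r 72.67 phi 60.4 z 0.1982 Fr -0.5 Ft -0.8 Fz -2.1
-0.05,-7.22,-9.28,0,0,0, -0.05,-7.22,-9.28,0,0,0, -0.05,-7.22,-9.28,0,0,0, -0.05,-7.22,-9.28,0,0,0, -0.05,-7.22,-9.28,0,0,0, -0.05,-7.22,-9.28,0,0,0, -0.05,-7.22,-9.28,0,0,0, -0.05,-7.22,-9.28,0,0,0, 
turn [0.    0.004 0.004]
```

```bash
python3 -m handwheel '[0.4,5,0,0,0.004,0, 0.8,10,0,0,0.004,0, 1.2,15,0,0,0.004,0, 1.6,20,0,0,0.004,0, 2,25,0,0,0.004,0, 2.5,30,0,0,0.004,0, 2.8,34,0,0,0.004,0, 2.96,36.4,0,0,0.004,0]';  python3 -m handwheel '[0,0.1,0,0,0,0, 0,0.1,0,0,0,0, 0,0.1,0,0,0,0]'
python3 - <<'E'
from plant import sensors, viewer
import cv2,numpy as np
s=sensors.get_state(); c=viewer.capture("wrist"); cv2.imwrite("pics/w4.png",cv2.resize(c["img"][150:350,180:380,::-1],None,fx=3,fy=3,interpolation=2))
d=viewer.capture("side"); cv2.imwrite("pics/s4.png",cv2.resize(d["img"][160:340,220:360,::-1],None,fx=3,fy=3,interpolation=2))
d=viewer.capture("scene"); cv2.imwrite("pics/c4.png",cv2.resize(d["img"][60:260,270:450,::-1],None,fx=3,fy=3,interpolation=2))
s=sensors.get_state();print(s["tcp_pos"],s["eef_rot"],s["contact_force"],s["time_s"])
E
```

```text
time_s: 32.15
tcp_pos: [0.5394, 0.1872, 0.1984]
eef_rot: [-180.0, 0.1, -139.7]
contact_force: [0.6, -0.1, -1.9]
gripper_width: 0.0238
time_s: 32.45
tcp_pos: [0.5392, 0.1873, 0.1985]
eef_rot: [-180.0, 0.1, -139.8]
contact_force: [-0.4, 0.1, -2.0]
gripper_width: 0.0235
[0.5393881  0.18707188 0.1986416 ] [-1.79977932e+02  9.62342272e-02 -1.39797321e+02] [ 1.25377975  0.04659096 -1.88828852] 32.6
```

View pics/s4.png

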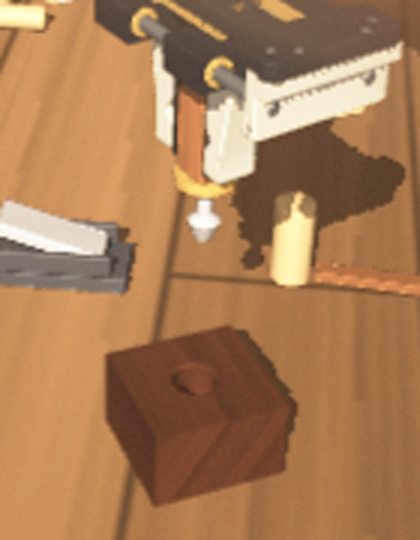

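View pics/w4.png

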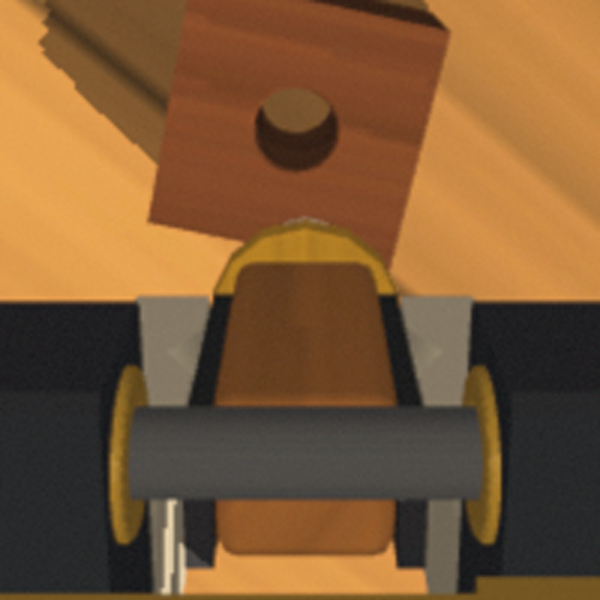

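View pics/c4.png

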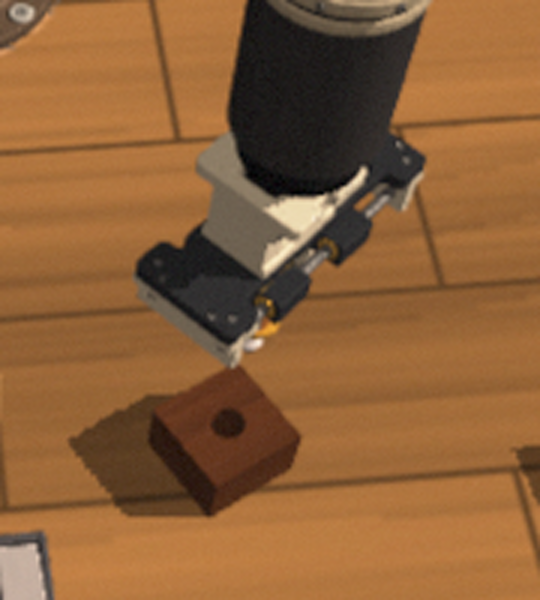

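The wrist view shows the hole mouth centred at about (279,193) full-image. The side view shows the blade tip at about (288,240). I'll compare both with predictions.

Run:
```python
from h import *
w=wristcam([0.5392,.1872,.1985],[-179.98,.1,-139.8])
print("hole",onplane(w,[(180+(297-1)/3,150+(129-1)/3)],.05))
print("hole side",onplane(CAM["side"],[(220+(195-1)/3,160+(380-1)/3)],.05),"scene",onplane(CAM["scene"],[(270+(229-1)/3,60+(423-1)/3)],.05))
print("tip pred side",proj(CAM["side"],[.5393,.1871,.1986-.0491])*1, "seen",220+202/3,160+239/3)
print("collar pred",proj(CAM["side"],[.5393,.1871,.1986-.0131]))
```

```text
hole [[0.53814962 0.18533824 0.05      ]]
hole side [[0.53850833 0.18623543 0.05      ]] scene [[0.53925394 0.18565802 0.05      ]]
tip pred side [[286.04583151 238.31393826]] seen 287.3333333333333 239.66666666666669
collar pred [[286.79552792 219.28796916]]
```

```bash
python3 -m handwheel '[-0.03,-0.18,-3,0,0,0, -0.03,-0.18,-6,0,0,0, -0.03,-0.18,-8,0,0,0, -0.03,-0.18,-9,0,0,0, -0.03,-0.18,-9.5,0,0,0, -0.03,-0.18,-10,0,0,0, -0.03,-0.18,-10.5,0,0,0, -0.03,-0.18,-11,0,0,0]'; python3 -m handwheel '[0,0,-0.8,0,0,0, 0,0,-1.3,0,0,0, 0,0,-1.7,0,0,0, 0,0,-1.8,0,0,0, 0,0,-1.8,0,0,0]'
```

```text
time_s: 33.4
tcp_pos: [0.5395, 0.1855, 0.0891]
eef_rot: [-180.0, 0.2, -139.8]
contact_force: [-0.1, 0.1, -1.5]
gripper_width: 0.0238
time_s: 33.9
tcp_pos: [0.5395, 0.1856, 0.0709]
eef_rot: [-180.0, 0.2, -139.8]
contact_force: [0.3, 0.2, -1.8]
gripper_width: 0.0241
```

```bash
python3 -m handwheel '[0,0,-0.4,0,0,0, 0,0,-0.6,0,0,0, 0,0,-0.68,0,0,0, 0,0,-0.72,0,0,0, 0,0,-0.72,0,0,0]'; python3 -m handwheel '[0,0,-0.05,0,0,0, 0,0,-0.08,0,0,0, 0,0,-0.08,0,0,0]'
```

```text
time_s: 34.4
tcp_pos: [0.5396, 0.1856, 0.0637]
eef_rot: [-180.0, 0.2, -139.8]
contact_force: [0.6, 1.0, -1.4]
gripper_width: 0.024
time_s: 34.7
tcp_pos: [0.5397, 0.1856, 0.0632]
eef_rot: [-180.0, 0.2, -139.8]
contact_force: [-0.9, 0.0, 0.6]
gripper_width: 0.0239
```

```bash
python3 -m handwheel '[0,0,-0.04,0,0,0, 0,0,-0.06,0,0,0, 0,0,-0.06,0,0,0]';  python3 -m handwheel '[0,0,0,0,0,0, 0,0,0,0,0,0, 0,0,0,0,0,0, 0,0,0,0,0,0, 0,0,0,0,0,0, 0,0,0,0,0,0]' 0
python3 - <<'E'
from plant import viewer
import cv2
d=viewer.capture("side"); cv2.imwrite("pics/s5.png",cv2.resize(d["img"][200:340,220:360,::-1],None,fx=4,fy=4,interpolation=2))
E
```

```text
time_s: 35.0
tcp_pos: [0.5397, 0.1856, 0.0631]
eef_rot: [-180.0, 0.2, -139.8]
contact_force: [-3.1, 0.4, 6.0]
gripper_width: 0.0238
time_s: 35.6
tcp_pos: [0.5397, 0.1856, 0.063]
eef_rot: [-180.0, 0.2, -139.8]
contact_force: [0.3, 0.1, 0.1]
gripper_width: 0.0661
```

View pics/s5.png

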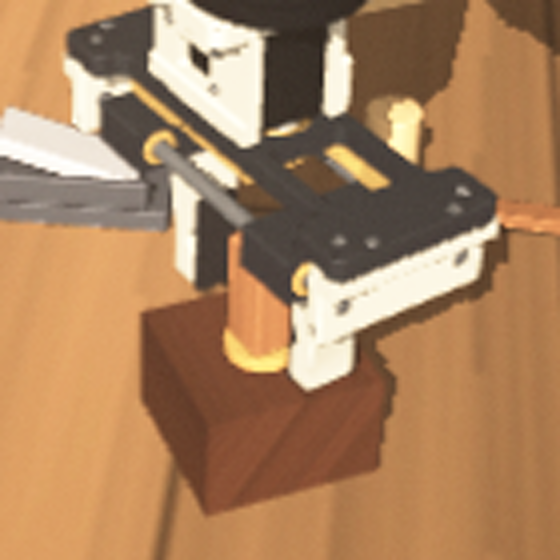

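The tool stands upright with its collar on the stand and the fingers open. I'll lift straight up.

```bash
python3 -m handwheel '[0,0,0,0,0,0, 0,0,0,0,0,0, 0,0,2,0,0,0, 0,0,5,0,0,0, 0,0,9,0,0,0, 0,0,13,0,0,0, 0,0,17,0,0,0, 0,0,17,0,0,0]'; python3 -m handwheel '[0,0,0,0,0,0, 0,0,0,0,0,0, 0,0,0,0,0,0, 0,0,0,0,0,0]'
python3 - <<'E'
from plant import viewer,sensors
import cv2,numpy as np
s=sensors.get_state();print(s["tcp_pos"].tolist(),s["eef_rot"].tolist(),s["gripper_width"])
w=viewer.capture("wrist");cv2.imwrite("pics/w6.png",cv2.resize(w["img"][100:300,180:380,::-1],None,fx=3,fy=3,interpolation=2))
d=viewer.capture("side"); cv2.imwrite("pics/s6.png",d["img"][:,:,::-1])
E
```

```text
time_s: 36.45
tcp_pos: [0.5424, 0.1868, 0.2395]
eef_rot: [-179.8, 0.8, -139.7]
contact_force: [0.4, 0.3, -0.2]
gripper_width: 0.0876
time_s: 36.85
tcp_pos: [0.542, 0.1866, 0.2384]
eef_rot: [-179.8, 0.6, -139.7]
contact_force: [-0.3, -0.2, -0.7]
gripper_width: 0.0878
[0.5419838095500414, 0.18659395265656678, 0.23837017072504818] [-179.8385002273813, 0.6443452183544205, -139.72972871035572] 0.08777586638396462
```

View pics/w6.png

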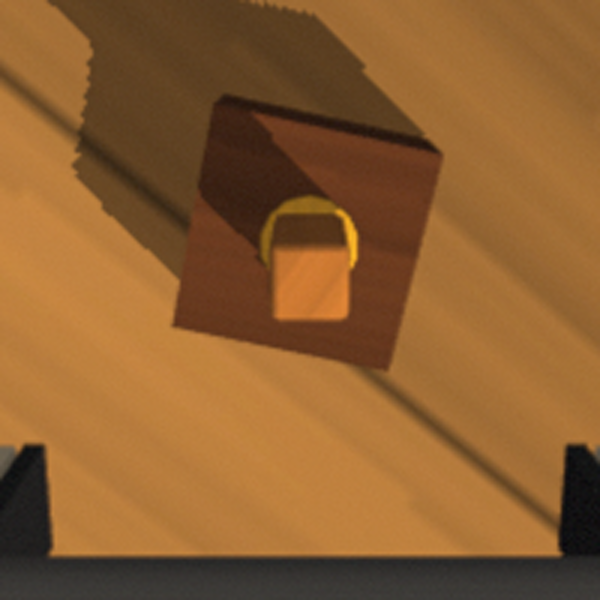

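View pics/s6.png

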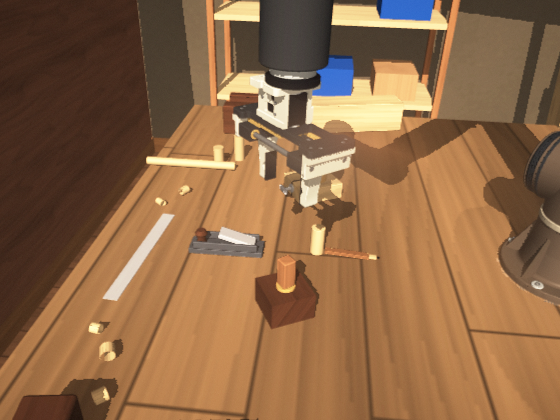

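```bash
python3 -c "
from plant import r; print(r.close_job())"
```

```text
the job is handed in; nothing more can be done
None
```

I ran the blade once round the tube's inner edge, put the tool back in its stand, let go and handed the job in. The arm was clear at 36.9 s of the 72 s allowed; the close call reports no verdict.

- **Circle:** It started at the wing-screw side, went anticlockwise and closed there again in about 22 s. The outward push, read at the end of each 0.8 s move, was 3.5–6.7 N. Friction drag along the edge was 1.7–4.3 N, so the highest combined sideways force I saw was about 8 N. Forces within each move were not logged.
- **Blade depth:** The blade stayed about 5–7 mm below the rim. My estimate puts the tip in all eight sectors, in order.
- **Tilt:** A wrist correction I typed with the wrong sign tilted the tool by about 1.5° near the quarter turn. I corrected it in the next move. Near the end there was a lean of about 0.5° that I only straightened when retracting.
- **Tube position:** The tube's centre by touch was about 2 mm from my first camera estimate. I re-centred the path at about 100° round.
- **Last checks:** The last wrist and side pictures show the tool upright in the stand with its collar on the top, looking the same as at the start. Before release it was at the same height as when I gripped it, within 0.1 mm, and the stand pushed back with 6 N. The fingers are open and about 13 cm above the handle. By eye, the dowel, plane and pencil have not moved.

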